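Take a surface-temperature reading on the heated stage

ROBOT

A 6-joint arm with a two-finger parallel gripper is mounted at the origin on a cart in front of the work surface, level with it; the furniture and walls round the work are solid. World frame = base frame: x ahead of the robot, y to its left, z up, the work surface at z = 0. Lengths are in m, angles in rad, forces in N, time in s.
With the tool pointing down it reaches from about 0.275 to 0.725 m from the base axis. Payload 15.9 kg.
Tool frame: the origin (TCP) lies at the very end of the fingers, on their centre line; the grasp point (between the pads) lies pinch_z behind it (pinch_z is the distance from the TCP to the grasp point, in m); z points along the fingers, y is the line along which they close (so a half turn about z gives the same grasp; the last joint's range is limited). The gripper opens to 85 mm and grips with 20 to 120 N. Pads are 22 mm wide; open, the fingers measure 114 mm over their backs; the gripper's body (76 mm by 85 mm) begins 54 mm behind the grasp point. The pads swing forward as they close: fully open they stand 13 mm farther back than shut.
Start: joints at [1.266, 0.213, -0.034, 1.323, 0, 1.571], TCP at [0.15, 0.477, 0.206] pointing down, gripper open.
Joint ranges: [-2.98, 2.98], [-0.74, 1.72], [-1.14, 1.35], [-2.1, 2.04], [-1.57, 1.44], [-3.14, 3.14]. Speed limits (rad/s): [1.89, 1.89, 2.39, 2.57, 3.14, 3.14].

INTERFACE

Orientations are given as a unit quaternion [x, y, z, w].
In Python, from station import state, grab_frame, finish_job, silhouettes, pinch_z gives the robot as it stands.
- The arm moves only by the tool move_arm, never from a script. Its argument "deltas" is a list of rows, each an object with "grip": the finger opening in mm, from 0 to 85.4; "travel": the shift along the tool's x, y, z in mm, a list of three; "yaw": the turn about the tool's z in rad. A call has 1 to 12 rows; each row is the pose to reach, as a shift and turn from the pose commanded when the call began, along the tool's axes at that moment; what a row does not reach only later rows make up. A row lasts 1/10 s, in which the tool goes at most 50 mm and 8.59 degrees, less where a joint would pass 70% of its speed; a pose out of reach is approached as far as the arm can. A call with a gripper value outside its range is refused whole. The fingers move at their own pace and stop on an object; "squeeze" is the grip in N (left out, the last holds). Time passes only in rows, so rows that repeat a pose let the fingers close. It gives the time, the measured TCP pose, the force, the opening and the grip force at its end, in the units of the state.
- state(): the state, without advancing time (a new reading comes with each control period).
- grab_frame(name): name is "scene" or "side" or "wrist"; returns a dict with "img" (420x560x3 uint8, red, green, blue), "mtx" (3x3 intrinsics, pixels), "R" (3x3) and "t" (3): a world point X has camera coordinates R X + t; the wrist camera has in their place "tool_from_camera" (4x4, takes a point from camera to tool coordinates, whose origin is the TCP and whose axes are the flange's). Camera axes: x right, y down, z forward; pixel columns grow to the right and rows downward; lengths in m; the calibration is good to about 2 mm. A picture is of the moment at which its call begins: read the wrist's pose just before it. There is no depth.
- finish_job(): hands the job in; it is judged then, once.
Trained networks look in a picture, given as the dict that the camera call returned (one of the last four; its "shot" number tells which), for a name from the list of things; names that differ only in an ending like _2 or _b are one class to them, and where a whole thing is asked for, a point or a joint stands for the part that bears it (a point fixed in the world has none). Each returns a list of dicts, best first, with "conf" (0 to 1); they miss things now and then, are a little off and sometimes report something else, mostly with a low value. They report only what shows in the picture. A call takes as long as a camera call. They do not tell look-alikes from the thing itself.
- silhouettes(picture, thing): "pixels" (420x560 bool, what is visible of it) and "centre" ([row, column] in pixels, amid what is visible of it).
The state is a dict: "clock": time; "joints": joint angles; "joint_velocities": joint speeds; "joint_efforts": joint torques, N m; "ee_pos": TCP position; "tcp_rot": TCP orientation; "ft_force": force on the tool from outside, world axes, zero at the start; "moment": the same for the moment, N m; "finger_gap": finger opening in m; "grasp_force": force on a finger pad.
Only numpy, scipy, OpenCV 4.12 (cv2) and the standard library are available. Lean on these libraries where they do the work, as an engineer would, in place of code of your own. Each camera call takes 0.05 s, during which the arm holds its last target. There are 200 camera calls.

TASK

Check the plate temperature of the heated stage: fold its three draught panels (left, right and front) fully upright so that they box in the plate, then take the flat-footed surface probe (not the needle probe) out of the stand and hold it upright with its foot inside the large ring marked at the centre of the plate, pressed down gently so that the sprung tip is pushed about half way in. Finish while still holding the probe there, standing quite still, and leave everything else on the bench alone.

Things in the scene. Friction and masses are not known exactly. Their poses are not given: they have to be found in the camera images.
- heated_stage: Heated stage, fixed: white housing 120 x 120 mm, bare aluminium plate 110 x 110 mm (top 30 mm above the bench), white control column 44 x 126 mm, 96 mm high, its front face 61 mm behind the plate's centre. Origin at bench level under the plate's centre; x to the column, y to the left panel, z up. Five engraved rings: a large one (22 mm) in the centre, four small ones (12 mm) near the corners.
- centre_mark (a point): Centre of the large engraved ring in the middle of the plate, on the plate's top, 30 mm above the bench; 22 mm across.
- panel_left (a joint): Angle of the left draught panel: 0 = lying out flat and level, 1.571 (its stop) = upright beside the plate. It starts anywhere from 0 to 0.3. The hinge is stiff: the panel stays where it is left; about 1 N at the tab moves it. The tab drags a little in the fingers, so the panel lags by up to 0.2 rad: carry the tab some 12 mm past upright, against the stop, before letting go.
- panel_left_hinge (a point): Middle of the left panel's hinge line, 61 mm left of the stage's centre, 27 mm above the bench, 3 mm below the plate's top. The point's x axis runs along the hinge, its y axis along the panel out to its tab (up when raised). The panel is a grey plate 114 mm along the hinge, 4 mm thick, reaching 55 mm from the hinge line.
- panel_left_tab (a point): Grip point of the left panel's finger tab, 73 mm from the hinge line. The tab is 20 mm wide (along the hinge), 6 mm thick, 53 to 83 mm from the hinge line. Pinch it lightly (about 25 N) across its 20 mm width from straight above, at any panel angle; it turns between the finger pads as the panel rises. Fingertips more than 12 mm below this point may hit the panel's edge.
- panel_right (a joint): Angle of the right draught panel, as panel_left.
- panel_right_hinge (a point): Middle of the right panel's hinge line, 61 mm right of the stage's centre; axes and sizes as for the left one.
- panel_right_tab (a point): Grip point of the right panel's finger tab, as panel_left_tab.
- panel_front (a joint): Angle of the front draught panel (the one nearest the robot), as panel_left.
- panel_front_hinge (a point): Middle of the front panel's hinge line, 61 mm in front of the stage's centre; axes and sizes as for the left one.
- panel_front_tab (a point): Grip point of the front panel's finger tab, as panel_left_tab.
- probe_stand: Aluminium probe stand, fixed to the bench: base 84 x 176 mm, two cheeks and a shelf (50 x 160 mm, top 100 mm above the bench) with two 17 mm holes 84 mm apart along its y axis; one holds the surface probe, the other the needle probe, either way round. Origin at bench level under its centre.
- surface_probe: Surface probe, 110 g, upright in the stand: grey slab handle 24 (x) by 32 (y) mm, 8 to 82 mm above the origin; black collar (28 mm) resting on the shelf; below it a 12 mm steel sheath and sprung brass tip with a flat foot 10 mm across, 85 mm below the origin when out. Origin: centre of the collar's underside, z up. Grip the 24 mm sides 45 mm above the origin; lift 95 mm to clear the stand.
- probe_tip (a joint): How far the sprung tip is pushed into the sheath: 0 = fully out, 0.010 m = fully in. Spring 0.7 N per mm with 0.7 N preload: about 4 N half way in.
- probe_foot (a point): Centre of the flat underside of the surface probe's foot.
- needle_probe: The other probe in the stand, to be left there: round waisted handle up to 21 mm thick and 64 mm high, thin pointed needle below. Origin at the centre of its collar's underside.
- beaker: Bystander: plastic beaker, 71 mm wide, 84 mm high, origin under its centre.
- petri_dish: Bystander: petri dish, 91 mm wide, 16 mm high.
- pipette: Bystander: pipette lying on the bench, 228 mm long.
- safety_specs: Bystander: spectacles, 141 x 142 x 42 mm.
- marker: Bystander: black-capped marker pen lying on the bench, 135 mm long.
Not all that is in view belongs to the job. Leave any pink look-alike of the surface_probe alone.

How it is judged:
On the way, in this order (a step that is already met when the one before it is completed fails the run):
1. all three draught panels stand upright (value of joint each of panel_left, panel_right, panel_front above 1.45 rad), for 0.2 s.
2. the surface probe is held in the fingers, lifted out of the stand (contact force between the fingers and surface_probe above 2 N and height (world z) of probe_foot above 0.1 m), for 0.1 s.
At the end, for the whole second after the job is handed in: All three panels within 7 degrees of upright; the surface probe gripped, at rest, within 5 degrees of upright, its foot on the plate inside the large centre ring (centres within 6 mm), the tip pushed in 2 to 8 mm of its 10 mm (1 to 10 N on the plate) (all of step 1 and horizontal distance between probe_foot and centre_mark below 0.006 m and z of probe_foot in the frame of centre_mark below 0.002 m and angle between surface_probe's own z axis and vertical below 0.09 rad and value of joint probe_tip between 0.002 and 0.008 m and contact force between surface_probe and heated_stage between 1 and 10 N and contact force between the fingers and surface_probe above 2 N and linear speed of surface_probe below 0.01 m/s); the arm keeps its last pose, push and grip.
It fails at once if the probe is rammed onto the stage (over 20 N) (contact force between surface_probe and heated_stage above 20 N).
It fails at once if the needle probe is taken or shifted (distance of needle_probe from where it was at the start of the episode above 0.02 m).
It fails at once if a bystander is pushed aside by more than 3 cm (distance of any of beaker, petri_dish, pipette, safety_specs, marker from where it was at the start of the episode above 0.03 m).
It also fails if it takes over 72 s, if anything falls off the work surface, if the arm or the gripper's body presses on something with over 40 N, if the wrist force passes 120 N, or if a joint passes its speed limit or range.

## Working session

There is one attempt and no reset: what is moved stays moved. The work goes in short steps, Python scripts to look and compute and a tool call to move; the robot and the scene stay as the last step left them, time stands still between calls to the robot, and variables do not carry over. Pictures are saved under pics/ and viewed, at most 10 in all, crops included, and the job is handed in when it is done.

Besides the shell and the picture viewer there is one more tool, called after "Call:" as a command line: name --argument value ..., lists and objects as JSON in quotes. move_arm: Moves the arm, as the interface text tells. Its arguments: {"type":"object","properties":{"deltas":{"type":"array","items":{"type":"object","properties":{"grip":{"type":"number"},"travel":{"type":"array","items":{"type":"number"}},"yaw":{"type":"number"}}}},"squeeze":{"type":"number"}},"required":["deltas"]}

```bash
ls; mkdir -p pics
cat > h.py <<'E'
import numpy as np, cv2
from station import *
def save(f,n): cv2.imwrite('pics/'+n,cv2.cvtColor(f['img'],cv2.COLOR_RGB2BGR))
def unproj(f,px,z,R=None,t=None):
    "pixel (u,v) -> world point at height z"
    R=f['R'] if R is None else R; t=f['t'] if t is None else t
    R=np.array(R);t=np.array(t)
    d=R.T@np.linalg.inv(f['mtx'])@np.array([px[0],px[1],1.]); c=-R.T@t
    return c+d*(z-c[2])/d[2]
def proj(f,X,R=None,t=None):
    R=f['R'] if R is None else R; t=f['t'] if t is None else t
    p=np.array(f['mtx'])@(np.array(R)@np.array(X)+np.array(t)); return p[:2]/p[2]
E
python3 - <<'E'
from h import *
s=state(); print(s,pinch_z)
a=grab_frame('scene'); b=grab_frame('side')
im=np.hstack([a['img'],b['img']])
save(a,'scene1.png'); save(b,'side1.png')
for f in (a,b):
    print(f['mtx'],-np.array(f['R']).T@np.array(f['t']))
    for n in ['heated_stage','surface_probe','needle_probe','probe_stand','panel_left','panel_right','panel_front','beaker','petri_dish','pipette','safety_specs','marker']:
        r=silhouettes(f,n); print(n,[(round(x['conf'],2),np.round(x['centre']),int(x['pixels'].sum())) for x in r[:3]])
E
```

```text
pics
{'clock': 0.0, 'joints': array([ 1.26600500e+00,  2.13393912e-01, -3.50165521e-02,  1.32347549e+00,
        2.58951058e-05,  1.57080363e+00]), 'joint_velocities': array([ 1.78323526e-03, -4.64497301e-04, -9.61513888e-05, -1.87146142e-03,
        1.12318626e-04,  1.28057002e-03]), 'joint_efforts': array([ 4.51726170e-03, -6.86156631e+01,  4.87120521e+01,  1.75385771e-02,
        3.44991086e-04, -2.48613770e-07]), 'ee_pos': array([0.14993734, 0.47663545, 0.20561418]), 'tcp_rot': array([ 1.51810056e-01,  9.88409536e-01, -5.36534798e-04, -9.55018553e-05]), 'ft_force': array([-0.10676537, -0.42419822, -0.35312189]), 'moment': array([-2.57508218e-02, -2.39250748e-06,  2.47522427e-02]), 'grasp_force': 0.0, 'finger_gap': 0.08522871955067983} 0.0187
[[468.67585258   0.         282.21607886]
 [  0.         468.67585258 204.99827925]
 [  0.           0.           1.        ]] [-0.06755427 -0.43353706  1.00330293]
heated_stage [(0.97, array([231., 343.]), 5722)]
surface_probe [(0.96, array([166., 283.]), 412), (0.7, array([172., 217.]), 311), (0.55, array([152., 250.]), 410)]
needle_probe [
[... 797 characters left out ...]
ce_probe [(0.84, array([168., 218.]), 258), (0.74, array([175., 279.]), 356), (0.72, array([166., 254.]), 334)]
needle_probe [(0.49, array([197., 214.]), 1196), (0.4, array([162., 209.]), 85), (0.19, array([258., 282.]), 556)]
probe_stand [(0.67, array([195., 214.]), 1153), (0.39, array([167., 216.]), 274)]
panel_left [(0.61, array([229., 278.]), 576)]
panel_right [(0.9, array([259., 331.]), 616)]
panel_front [(0.36, array([246., 172.]), 141)]
beaker [(0.8, array([169., 238.]), 484)]
petri_dish []
pipette [(0.77, array([212., 171.]), 345)]
safety_specs [(0.5, array([239., 168.]), 2), (0.25, array([258., 282.]), 628), (0.18, array([261., 335.]), 647)]
marker [(0.69, array([342., 282.]), 510)]
```

Run:
```python
import cv2
a=cv2.imread('pics/scene1.png')[90:390,130:430]; b=cv2.imread('pics/side1.png')[110:370,120:380]
cv2.imwrite('pics/a.png',cv2.resize(a,(600,600),interpolation=cv2.INTER_CUBIC))
cv2.imwrite('pics/b.png',cv2.resize(b,(600,600),interpolation=cv2.INTER_CUBIC))
```

```text
(no output)
```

View pics/a.png

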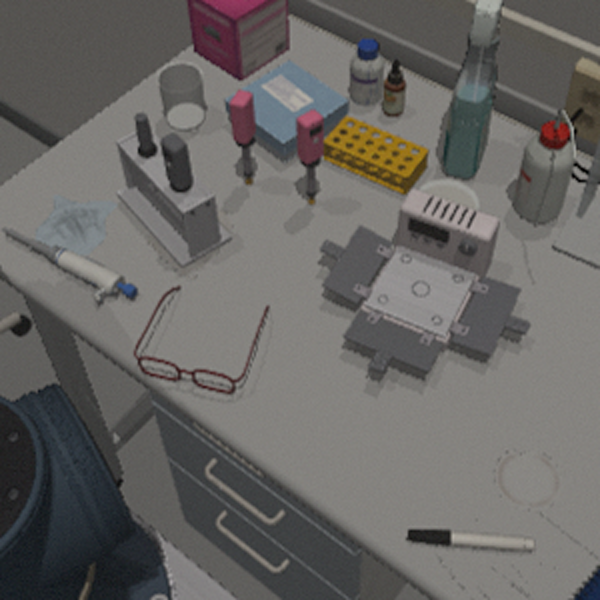

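View pics/b.png

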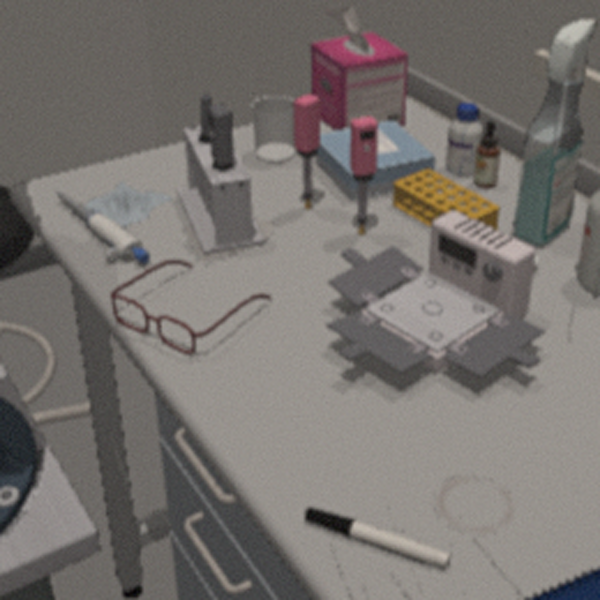

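The pictures show the stage centre near scene px (340,234), with the left, right and front tabs near (295,215), (389,252) and (319,275). The surface probe (slab) is at about (219,170) and the needle probe is behind it at about (202,157). The pink look-alikes stand free to the right of the stand.

Run:
```python
from h import *
a=grab_frame('scene'); b=grab_frame('side')
def ca(x,y): return (130+x/2,90+y/2)
def cb(x,y): k=260/600; return (120+x*k,110+y*k)
print('centre',unproj(a,ca(421,289),.03),unproj(b,cb(432,309),.03))
for n,pa,pb in [('L',(330,250),(345,257)),('R',(518,326),(530,370)),('F',(378,368),(352,374))]:
    print(n,[unproj(a,ca(*pa),z)[:2].round(3) for z in(.03,.045)],[unproj(b,cb(*pb),z)[:2].round(3) for z in(.03,.045)])
print('probe top',unproj(a,ca(175,143),.182),unproj(b,cb(221,105),.182))
print('stand base corners',[unproj(a,ca(*p),.0)[:2].round(3) for p in((185,264),(232,236),(120,190))])
print('pipette',unproj(a,ca(120,290),.01),'specs',[unproj(a,ca(*p),.02)[:2].round(3) for p in((268,308),(240,385),(140,360),(175,290))])
print('beaker',unproj(a,ca(185,118),0),'petri',unproj(a,ca(75,222),0), 'pink',unproj(a,ca(312,200),0),unproj(a,ca(248,182),0))
```

```text
centre [ 0.58659054 -0.08313007  0.03      ] [ 0.5855202  -0.08476172  0.03      ]
L [array([0.567, 0.05 ]), array([0.557, 0.042])] [array([0.563, 0.061]), array([0.549, 0.042])]
R [array([ 0.612, -0.211]), array([ 0.602, -0.215])] [array([ 0.605, -0.228]), array([ 0.591, -0.241])]
F [array([ 0.455, -0.109]), array([ 0.447, -0.114])] [array([ 0.443, -0.132]), array([ 0.433, -0.148])]
probe top [0.48716416 0.23455471 0.182     ] [0.49427041 0.24449514 0.182     ]
stand base corners [array([0.446, 0.207]), array([0.523, 0.189]), array([0.489, 0.379])]
pipette [0.35529879 0.23924611 0.01      ] specs [array([0.448, 0.059]), array([0.339, 0.013]), array([0.29 , 0.134]), array([0.395, 0.175])]
beaker [0.66071309 0.40905091 0.        ] petri [0.40559876 0.38488685 0.        ] pink [0.64476452 0.14221308 0.        ] [0.61564621 0.23945179 0.        ]
```

Call:
move_arm --deltas '[{"grip": 50, "travel": [-40, -30, -50], "yaw": 0.1}, {"grip": 50, "travel": [-490, -370, -120], "yaw": 1.09}, {"grip": 50, "travel": [-490, -370, -120], "yaw": 1.09}, {"grip": 50, "travel": [-490, -370, -120], "yaw": 1.09}, {"grip": 50, "travel": [-490, -370, -120], "yaw": 1.09}, {"grip": 50, "travel": [-490, -370, -120], "yaw": 1.09}, {"grip": 50, "travel": [-490, -370, -120], "yaw": 1.09}, {"grip": 50, "travel": [-490, -370, -120], "yaw": 1.09}, {"grip": 50, "travel": [-490, -370, -120], "yaw": 1.09}, {"grip": 50, "travel": [-490, -370, -120], "yaw": 1.09}, {"grip": 50, "travel": [-490, -370, -120], "yaw": 1.09}, {"grip": 50, "travel": [-490, -370, -120], "yaw": 1.09}]' --squeeze 25

```text
clock: 2.6
ee_pos: [0.4872, 0.0029, 0.3215]
tcp_rot: [0.642, 0.766, 0.0, 0.0]
ft_force: [1.6, 1.8, 0.1]
finger_gap: 0.0498
grasp_force: 0.0
```

```bash
cat >> h.py <<'E'
from scipy.spatial.transform import Rotation as Ro
def wrist():
    s=state(); f=grab_frame('wrist')
    T=np.eye(4);T[:3,:3]=Ro.from_quat(s['tcp_rot']).as_matrix();T[:3,3]=s['ee_pos']
    W=np.linalg.inv(T@np.array(f['tool_from_camera'])); f['R']=W[:3,:3]; f['t']=W[:3,3]
    return f
E
python3 - <<'E'
from h import *
f=wrist(); print(f['tool_from_camera'],f['mtx'],state()['joints']); save(f,'w1.png')
for p in [(.587,-.083,.03),(.567,.05,.03),(.455,-.109,.03)]: print(proj(f,p))
import pickle; pickle.dump(f,open('w1.pkl','wb'))
E
```

```text
[[ 1.54151408e-04 -9.48510042e-01 -3.16747023e-01  8.09438541e-02]
 [ 9.99999978e-01  1.00427636e-04  1.85936346e-04  9.01018584e-04]
 [-1.44552337e-04 -3.16747044e-01  9.48510036e-01 -1.68285936e-01]
 [ 0.00000000e+00  0.00000000e+00  0.00000000e+00  1.00000000e+00]] [[295.19543195   0.         278.55894358]
 [  0.         295.19543195 212.54728088]
 [  0.           0.           1.        ]] [-0.00271062  0.207387    0.24888833  1.61166471 -0.00208849  1.3953753 ]
[327.57883564 229.20451961]
[334.53653526 147.40737039]
[247.26591678 230.6201914 ]
```

View pics/w1.png

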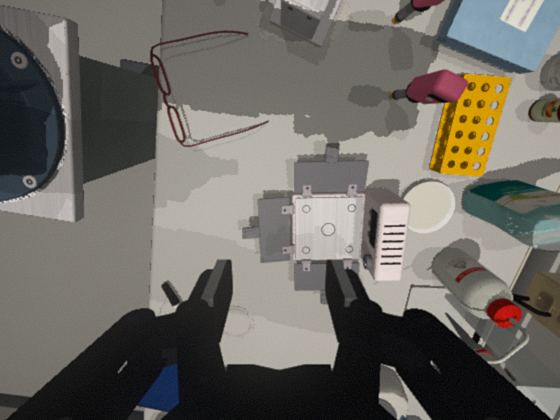

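The ring centre is at (328,229), which matches my estimate. The left tab is at (333,150), the front tab at (250,233) and the right tab at (325,296), mostly behind the finger. I'll refine the stage pose from the plate outline and the small rings.

Run:
```python
from h import *
import pickle
f=pickle.load(open('w1.pkl','rb'))
c=cv2.cvtColor(f['img'],cv2.COLOR_RGB2BGR)[135:315,230:420]
cv2.imwrite('pics/w1c.png',cv2.resize(c,None,fx=3.3,fy=3.3,interpolation=cv2.INTER_CUBIC))
```

```text
(no output)
```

View pics/w1c.png

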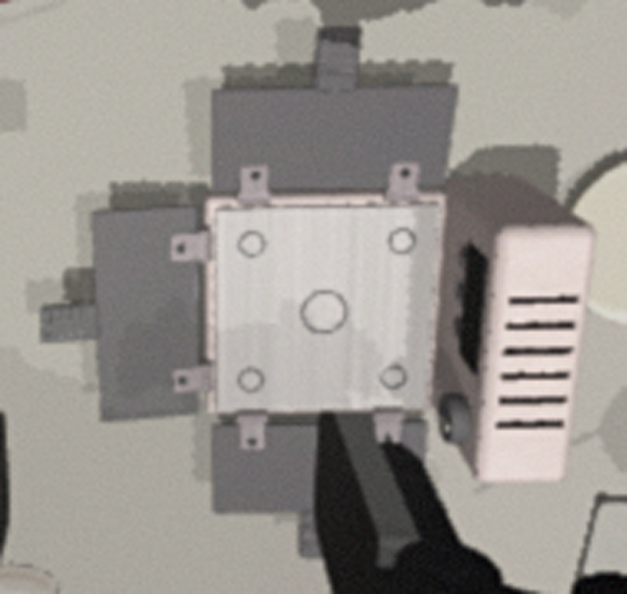

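```bash
cat > pan.py <<'E'
from h import *
import pickle
f=pickle.load(open('w1.pkl','rb'))
px=lambda x,y:(230+x/3.3,135+y/3.3)
P={n:unproj(f,px(*p),.03)[:2] for n,p in dict(C=(324,312),FL=(252,244),BL=(402,240),FR=(251,380),BR=(394,377),pFL=(215,206),pBL=(443,206),pBR=(432,411),pFR=(215,412)).items()}
pts=[];w=[]
rr=np.array([P[k] for k in('FL','BL','FR','BR')])
v=(P['BL']-P['FL']+P['BR']-P['FR']); u=(P['FL']-P['FR']+P['BL']-P['BR'])
print('ring',{k:p.round(4) for k,p in P.items()})
print('yaw x',np.arctan2(v[1],v[0]),'yaw y',np.arctan2(-u[0],u[1]),'spac',np.linalg.norm(v)/2,np.linalg.norm(u)/2)
pv=P['pBL']-P['pFL']+P['pBR']-P['pFR'];pu=P['pFL']-P['pFR']+P['pBL']-P['pBR']
print('plate yaw',np.arctan2(pv[1],pv[0]),np.arctan2(-pu[0],pu[1]),np.linalg.norm(pv)/2,np.linalg.norm(pu)/2)
print('centres',P['C'],rr.mean(0),np.mean([P[k] for k in('pFL','pBL','pBR','pFR')],0))
C=np.mean([P['C'],rr.mean(0)],0); yaw=.17
ex=np.array([np.cos(yaw),np.sin(yaw),0]);ey=np.array([-ex[1],ex[0],0]);O=np.array([*C,0])
def ang(out,p,r):
    d=f['R'].T@np.linalg.inv(f['mtx'])@np.array([*px(*p),1.]);c=-f['R'].T@f['t']
    # find angle where |point - hinge| = r with ray in plane spanned (out,z) ; minimise over angle
    best=[]
    for a in np.linspace(-.1,.5,601):
        n=-np.sin(a)*out+np.cos(a)*np.array([0,0,1]); H=O+out*.061+np.array([0,0,.027])
        s=((H-c)@n)/(d@n); X=c+d*s; dist=(X-H)@(np.cos(a)*out+np.sin(a)*np.array([0,0,1]))
        best.append((abs(dist-r),a,dist))
    return min(best)
print('L edge',ang(ey,(335,88),.055),'tip',ang(ey,(340,28),.083))
print('F edge',ang(-ex,(96,315),.055),'tip',ang(-ex,(41,325),.083))
print('R edge',ang(-ey,(250,514),.055),'tip',ang(-ey,(310,556),.083))
E
python3 pan.py
```

```text
ring {'C': array([ 0.5881, -0.0834]), 'FL': array([ 0.5448, -0.0543]), 'BL': array([ 0.6174, -0.0393]), 'FR': array([ 0.5594, -0.1271]), 'BR': array([ 0.6322, -0.1125]), 'pFL': array([ 0.5229, -0.0384]), 'pBL': array([ 0.6328, -0.0189]), 'pBR': array([ 0.6568, -0.1281]), 'pFR': array([ 0.5445, -0.1486])}
yaw x 0.2010850491408539 yaw y 0.19869097570860875 spac 0.07422841495430765 0.0744300020379789
plate yaw 0.17811762202126502 0.20477355753118281 0.11282556734372706 0.11203554267063048
centres [ 0.58813345 -0.08342203] [ 0.58844619 -0.08329905] [ 0.58926273 -0.08346339]
L edge (np.float64(9.05439978053646e-06), np.float64(0.222), np.float64(0.05500905439978054)) tip (np.float64(2.301448857586208e-06), np.float64(0.209), np.float64(0.08300230144885759))
F edge (np.float64(1.3371980200210798e-07), np.float64(0.10700000000000001), np.float64(0.055000133719802)) tip (np.float64(1.589570494273107e-06), np.float64(0.214), np.float64(0.08299841042950573))
R edge (np.float64(7.408350466232838e-06), np.float64(0.149), np.float64(0.05499259164953377)) tip (np.float64(5.805254214980016e-06), np.float64(0.065), np.float64(0.08300580525421498))
```

Call:
move_arm --deltas '[{"grip": 42, "travel": [15, 40, 30], "yaw": -0.024}, {"grip": 42, "travel": [30, 81, 70], "yaw": -0.024}, {"grip": 42, "travel": [30, 81, 120], "yaw": -0.024}, {"grip": 42, "travel": [30, 81, 170], "yaw": -0.024}, {"grip": 42, "travel": [30, 81, 220], "yaw": -0.024}, {"grip": 42, "travel": [30, 81, 255], "yaw": -0.024}, {"grip": 42, "travel": [30, 81, 275], "yaw": -0.024}, {"grip": 42, "travel": [30, 81, 291], "yaw": -0.024}, {"grip": 42, "travel": [30, 81, 291], "yaw": -0.024}]'

```text
clock: 3.55
ee_pos: [0.5593, 0.0486, 0.028]
tcp_rot: [0.633, 0.774, -0.001, -0.001]
ft_force: [-0.4, 0.6, -0.1]
finger_gap: 0.0419
grasp_force: 0.0
```

Run:
```python
from h import *
f=wrist(); s=state(); print(s['ee_pos'],s['ft_force'],s['tcp_rot'])
cv2.imwrite('pics/w2.png',cv2.cvtColor(f['img'],cv2.COLOR_RGB2BGR))
```

```text
[0.56023096 0.04870736 0.02953481] [0.18883382 0.64502313 0.04513014] [ 6.32971028e-01  7.74174999e-01 -5.94208747e-04 -6.28692449e-04]
```

View pics/w2.png

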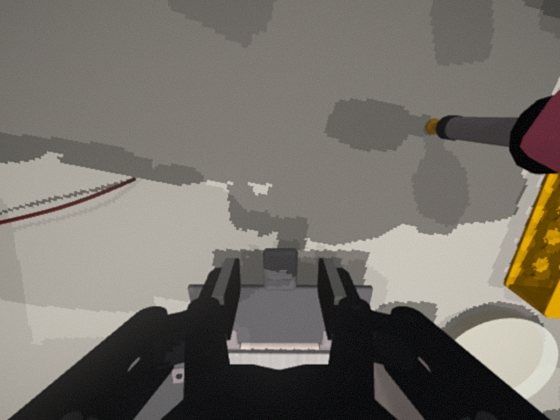

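The tab (280,265) sits centred between the fingertips (228,275) and (332,275). I'll close and raise it.

Call:
move_arm --deltas '[{"grip": 15, "travel": [0, 0, 0], "yaw": 0}, {"grip": 10, "travel": [0, 0, 0], "yaw": 0}, {"grip": 10, "travel": [0, 0, 0], "yaw": 0}, {"grip": 10, "travel": [0, 0, 0], "yaw": 0}, {"grip": 10, "travel": [0, 0, 0], "yaw": 0}]' --squeeze 25

```text
clock: 4.1
ee_pos: [0.5611, 0.0487, 0.0304]
tcp_rot: [0.633, 0.774, 0.0, 0.0]
ft_force: [0.4, 0.1, -0.3]
finger_gap: 0.0098
grasp_force: 0.0
```

Call:
move_arm --deltas '[{"grip": 42, "travel": [0, 0, 0], "yaw": 0}, {"grip": 42, "travel": [0, 0, 0], "yaw": 0}, {"grip": 42, "travel": [0, 0, 0], "yaw": 0}, {"grip": 42, "travel": [0, 0, 5], "yaw": 0}, {"grip": 42, "travel": [0, 0, 10], "yaw": 0}, {"grip": 42, "travel": [0, 0, 10], "yaw": 0}, {"grip": 10, "travel": [0, 0, 10], "yaw": 0}, {"grip": 10, "travel": [0, 0, 10], "yaw": 0}, {"grip": 10, "travel": [0, 0, 10], "yaw": 0}, {"grip": 10, "travel": [0, 0, 10], "yaw": 0}]'

```text
clock: 5.1
ee_pos: [0.5612, 0.0487, 0.0203]
tcp_rot: [0.633, 0.774, 0.0, 0.0]
ft_force: [0.8, 0.2, -0.0]
finger_gap: 0.0099
grasp_force: 0.0
```

Run:
```python
from h import *
f=wrist(); b=grab_frame('side')
cv2.imwrite('pics/w3.png',cv2.cvtColor(np.vstack([cv2.resize(f['img'][200:330,150:410],(780,390)),cv2.resize(b['img'][205:275,235:365],(390,210))[:, :].repeat(1,0) if 0 else np.pad(cv2.resize(b['img'][205:275,235:365],(371,200)),((0,0),(0,409),(0,0)))]),cv2.COLOR_RGB2BGR))
e=state()['ee_pos']; print(e, proj(f,e))
yaw=.198;ex=np.array([np.cos(yaw),np.sin(yaw),0]);ey=np.array([-ex[1],ex[0],0]);O=np.array([.5883,-.0834,0]);z=np.array([0,0,1.])
for a in(0,.1,.2,.3):
    H=O+.061*ey+.027*z; o=np.cos(a)*ey+np.sin(a)*z
    print(a,[proj(f,H+r*o+x*ex).round() for r,x in((.083,-.01),(.083,.01),(.055,-.057),(.055,.057))])
```

```text
[0.56122339 0.04873341 0.02025817] [277.04296354 249.9190723 ]
0 [array([261., 241.]), array([295., 241.]), array([187., 282.]), array([369., 282.])]
0.1 [array([260., 248.]), array([295., 248.]), array([184., 287.]), array([371., 287.])]
0.2 [array([260., 256.]), array([296., 256.]), array([182., 293.]), array([374., 294.])]
0.3 [array([259., 267.]), array([297., 267.]), array([179., 301.]), array([377., 301.])]
```

View pics/w3.png

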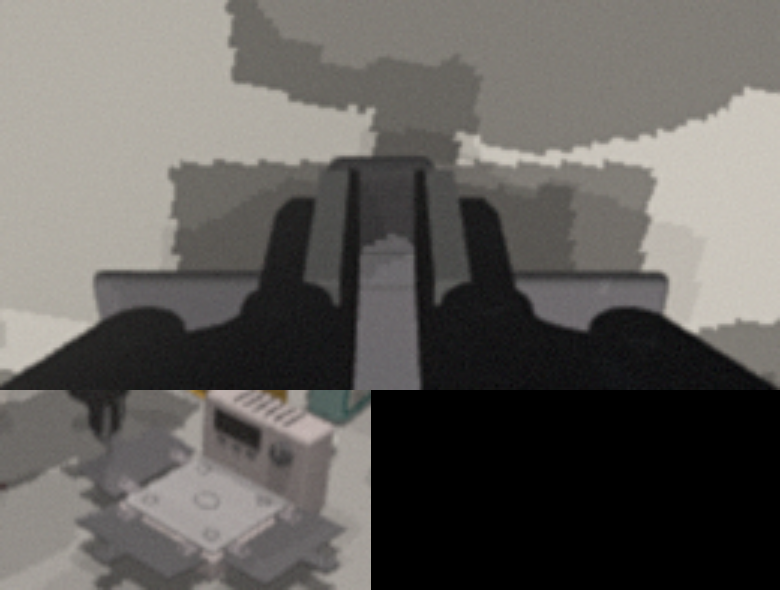

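Run:
```python
from h import *
f=wrist(); a=grab_frame('scene'); b=grab_frame('side')
s=state();e=s['ee_pos'];R=Ro.from_quat(s['tcp_rot']).as_matrix()
for n,g in (('w',f),('sc',a),('si',b)): print(n,proj(g,e),[proj(g,e+R@np.array([.011,.005,-h])).round(1) for h in(0,.01,.02,.03)])
yaw=.198;ex=np.array([np.cos(yaw),np.sin(yaw),0]);ey=np.array([-ex[1],ex[0],0]);O=np.array([.5883,-.0834,0]);z=np.array([0,0,1.])
for an in(0,.15,.3):
    p=O+(.061+.083*np.cos(an))*ey+(.027+.083*np.sin(an))*z; print(an,proj(a,p),proj(b,p))
ims=[cv2.resize(g['img'][y:y+75,x:x+100],(600,450),interpolation=cv2.INTER_CUBIC)[:, :] for g,x,y in((a,260,180),(b,225,195))]
im=np.hstack([cv2.resize(i,(400,300)) for i in ims])
cv2.imwrite('pics/w4.png',im[...,::-1])
```

```text
w [276.83213806 249.80946079] [array([284.9, 233.6]), array([285.3, 240.2]), array([285.7, 247.5]), array([286.1, 255.8])]
sc [294.02801259 218.79588108] [array([291.2, 216.1]), array([291.2, 213.8]), array([291.1, 211.4]), array([291.1, 209. ])]
si [271.47240296 226.43769578] [array([270. , 224.3]), array([270. , 221.3]), array([270.1, 218.4]), array([270.1, 215.4])]
0 [291.10373681 215.846247  ] [269.42496021 223.07293071]
0.15 [291.3941316 213.0241479] [269.69962517 219.52094377]
0.3 [292.31400103 210.46094183] [270.43690579 216.26108567]
```

View pics/w4.png

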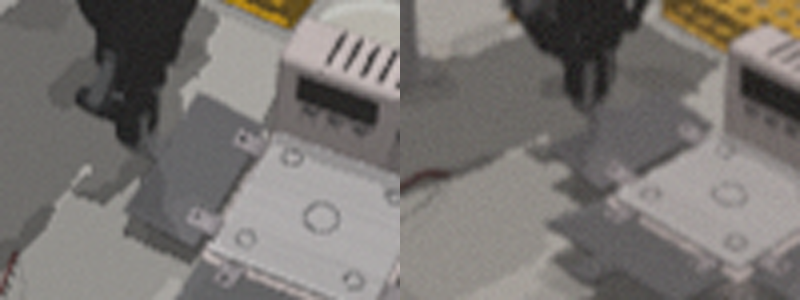

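The fingertips appear to end above the tab, about 15 mm behind the nominal TCP. I'll open, go 11 mm lower and close again.

Call:
move_arm --deltas '[{"grip": 42, "travel": [0, 0, 0], "yaw": 0}, {"grip": 42, "travel": [0, 0, 0], "yaw": 0}, {"grip": 42, "travel": [0, 0, 0], "yaw": 0}, {"grip": 42, "travel": [0, 0, 5], "yaw": 0}, {"grip": 42, "travel": [0, 0, 11], "yaw": 0}, {"grip": 42, "travel": [0, 0, 11], "yaw": 0}, {"grip": 14, "travel": [0, 0, 11], "yaw": 0}, {"grip": 14, "travel": [0, 0, 11], "yaw": 0}, {"grip": 14, "travel": [0, 0, 11], "yaw": 0}, {"grip": 14, "travel": [0, 0, 11], "yaw": 0}]'

```text
clock: 6.35
ee_pos: [0.5603, 0.0487, 0.0089]
tcp_rot: [0.633, 0.774, -0.0, -0.0]
ft_force: [-4.9, -0.7, -0.4]
finger_gap: 0.0191
grasp_force: 27.4
```

Call:
move_arm --deltas '[{"grip": 14, "travel": [-1, 0, -7], "yaw": 0}, {"grip": 14, "travel": [-3, 0, -14], "yaw": 0}, {"grip": 14, "travel": [-5, 0, -21], "yaw": 0}, {"grip": 14, "travel": [-8, 0, -28], "yaw": 0}, {"grip": 14, "travel": [-12, 0, -34], "yaw": 0}, {"grip": 14, "travel": [-17, 0, -40], "yaw": 0}, {"grip": 14, "travel": [-22, 0, -45], "yaw": 0}, {"grip": 14, "travel": [-27, 0, -50], "yaw": 0}, {"grip": 14, "travel": [-27, 0, -50], "yaw": 0}]'

```text
clock: 7.25
ee_pos: [0.5659, 0.0211, 0.0595]
tcp_rot: [0.633, 0.774, -0.001, 0.0]
ft_force: [-3.8, -2.7, -6.5]
finger_gap: 0.0191
grasp_force: 25.3
```

Run:
```python
from h import *
f=wrist();s=state(); b=grab_frame('side');print(s['ft_force'],s['finger_gap'],s['grasp_force'])
im=np.hstack([cv2.resize(f['img'][190:340,180:380],(400,300)),cv2.resize(b['img'][185:275,240:360],(400,300))])
cv2.imwrite('pics/w5.png',im[...,::-1])
```

```text
[-4.30364027 -3.90276994 -6.48180062] 0.018997665192892144 25.283519625663757
```

View pics/w5.png

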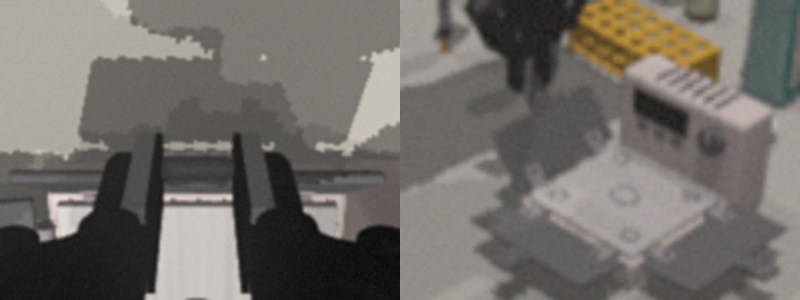

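The left panel is about half raised and held squarely by its tab. Carrying on.

Call:
move_arm --deltas '[{"grip": 14, "travel": [-6, 0, -4], "yaw": 0}, {"grip": 14, "travel": [-12, 0, -8], "yaw": 0}, {"grip": 14, "travel": [-19, 0, -11], "yaw": 0}, {"grip": 14, "travel": [-26, 0, -13], "yaw": 0}, {"grip": 14, "travel": [-33, 0, -15], "yaw": 0}, {"grip": 14, "travel": [-40, 0, -16], "yaw": 0}, {"grip": 14, "travel": [-46, 0, -16], "yaw": 0}, {"grip": 14, "travel": [-52, 0, -16], "yaw": 0}, {"grip": 14, "travel": [-58, 0, -15], "yaw": 0}, {"grip": 14, "travel": [-58, 0, -15], "yaw": 0}]'

```text
clock: 8.35
ee_pos: [0.5769, -0.0332, 0.0745]
tcp_rot: [0.633, 0.774, 0.001, -0.002]
ft_force: [-11.1, 14.4, 1.3]
finger_gap: 0.0184
grasp_force: 24.3
```

Call:
move_arm --deltas '[{"grip": 42, "travel": [-58, 0, -15], "yaw": 0}]'

```text
clock: 8.45
ee_pos: [0.5867, -0.0785, 0.0865]
tcp_rot: [0.631, 0.776, 0.0, -0.001]
ft_force: [2.2, -1.2, -0.5]
finger_gap: 0.0318
grasp_force: 0.0
```

Call:
move_arm --deltas '[{"grip": 42, "travel": [0, 0, 0], "yaw": 0}, {"grip": 42, "travel": [0, 0, 0], "yaw": 0}]'

```text
clock: 8.65
ee_pos: [0.5886, -0.0833, 0.0878]
tcp_rot: [0.634, 0.774, 0.001, 0.001]
ft_force: [0.9, 1.1, 0.9]
finger_gap: 0.042
grasp_force: 0.0
```

I repeated the last offset by mistake, so the open fingers swept inward to above the plate centre. Nothing was touched. Next is the right tab.

Call:
move_arm --deltas '[{"grip": 42, "travel": [0, 0, -40], "yaw": 0}, {"grip": 42, "travel": [-30, 0, -65], "yaw": 0}, {"grip": 42, "travel": [-75, 0, -65], "yaw": 0}, {"grip": 42, "travel": [-115, 0, -65], "yaw": 0}, {"grip": 42, "travel": [-134, 0, -55], "yaw": 0}, {"grip": 42, "travel": [-134, 0, -15], "yaw": 0}, {"grip": 42, "travel": [-134, 0, 25], "yaw": 0}, {"grip": 42, "travel": [-134, 0, 50], "yaw": 0}, {"grip": 42, "travel": [-134, 0, 60], "yaw": 0}, {"grip": 42, "travel": [-134, 0, 60], "yaw": 0}]'

```text
clock: 9.65
ee_pos: [0.6135, -0.2125, 0.0257]
tcp_rot: [0.633, 0.774, -0.0, -0.001]
ft_force: [0.6, -0.5, 0.1]
finger_gap: 0.0421
grasp_force: 0.0
```

```bash
cat > chk.py <<'E'
from h import *
s=state(); e=s['ee_pos'];print(e,s['ft_force'],s['tcp_rot'])
yaw=.198;ex=np.array([np.cos(yaw),np.sin(yaw)]);ey=np.array([-ex[1],ex[0]]);d=e[:2]-[.5883,-.0834]
print('stage xy',d@ex,d@ey); q=s['tcp_rot']; h=Ro.from_quat(q).as_matrix()[:,1]; print('heading',np.arctan2(h[1],h[0]),'q6',s['joints'])
E
python3 - <<'E'
from chk import *
f=wrist(); a=grab_frame('scene'); print(proj(f,e))
im=np.hstack([cv2.resize(f['img'][150:375,130:430],(400,300)),cv2.resize(a['img'][170:290,280:440],(400,300))])
cv2.imwrite('pics/w6.png',im[...,::-1])
E
```

```text
[ 0.61347115 -0.21254529  0.02568704] [ 0.55240969 -0.51035045  0.10977194] [ 6.32753862e-01  7.74352441e-01 -2.53520961e-04 -8.85351374e-04]
stage xy -0.0007246608578794835 -0.13157343379154596
heading 0.2005876172155352 q6 [-3.33590850e-01  6.03820666e-01  8.48235670e-02  1.05363624e+00
  1.33649898e-04  1.03661853e+00]
[277.08474422 249.91344606]
```

View pics/w6.png

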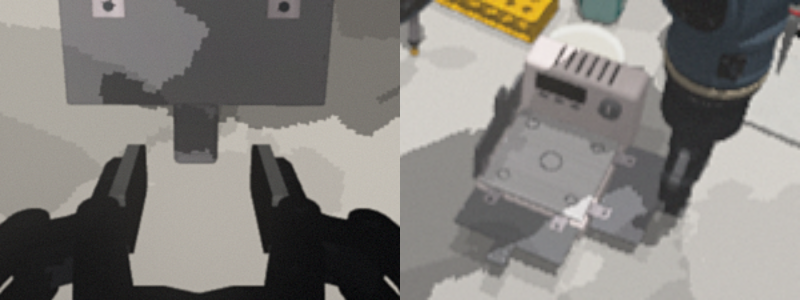

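The left panel is upright. The right tab tip is at about (277,269), which puts that panel nearly flat. I'll lower to a tip height of about 20 mm and close.

Call:
move_arm --deltas '[{"grip": 42, "travel": [-2, 0, 8], "yaw": 0}, {"grip": 42, "travel": [-2, 0, 17], "yaw": 0}, {"grip": 42, "travel": [-2, 0, 24], "yaw": 0}, {"grip": 42, "travel": [-2, 0, 24], "yaw": 0}, {"grip": 14, "travel": [-2, 0, 24], "yaw": 0}, {"grip": 14, "travel": [-2, 0, 24], "yaw": 0}, {"grip": 14, "travel": [-2, 0, 24], "yaw": 0}, {"grip": 14, "travel": [-2, 0, 24], "yaw": 0}]'

```text
clock: 10.55
ee_pos: [0.6131, -0.2157, 0.0024]
tcp_rot: [0.633, 0.774, -0.001, -0.001]
ft_force: [-8.7, -3.4, -0.9]
finger_gap: 0.0188
grasp_force: 27.3
```

Call:
move_arm --deltas '[{"grip": 14, "travel": [0, -1, -7], "yaw": 0}, {"grip": 14, "travel": [1, -1, -14], "yaw": 0}, {"grip": 14, "travel": [3, -1, -22], "yaw": 0}, {"grip": 14, "travel": [6, -1, -28], "yaw": 0}, {"grip": 14, "travel": [9, -1, -35], "yaw": 0}, {"grip": 14, "travel": [13, -1, -41], "yaw": 0}, {"grip": 14, "travel": [17, -1, -47], "yaw": 0}, {"grip": 14, "travel": [22, -1, -52], "yaw": 0}, {"grip": 14, "travel": [28, -1, -57], "yaw": 0}, {"grip": 14, "travel": [34, -1, -61], "yaw": 0}, {"grip": 14, "travel": [40, -1, -65], "yaw": 0}]'

```text
clock: 11.65
ee_pos: [0.6051, -0.176, 0.068]
tcp_rot: [0.633, 0.774, -0.0, -0.0]
ft_force: [-4.6, 1.1, -7.4]
finger_gap: 0.0182
grasp_force: 24.6
```

Call:
move_arm --deltas '[{"grip": 14, "travel": [7, 0, -3], "yaw": 0}, {"grip": 14, "travel": [13, 0, -5], "yaw": 0}, {"grip": 14, "travel": [20, 0, -7], "yaw": 0}, {"grip": 14, "travel": [27, 0, -8], "yaw": 0}, {"grip": 14, "travel": [33, 0, -8], "yaw": 0}, {"grip": 14, "travel": [39, 0, -8], "yaw": 0}, {"grip": 14, "travel": [45, 0, -7], "yaw": 0}, {"grip": 14, "travel": [45, 0, -7], "yaw": 0}]'

```text
clock: 12.45
ee_pos: [0.5968, -0.1335, 0.076]
tcp_rot: [0.633, 0.774, -0.001, 0.002]
ft_force: [-8.1, -11.0, 5.8]
finger_gap: 0.018
grasp_force: 25.8
```

Call:
move_arm --deltas '[{"grip": 42, "travel": [0, 0, 0], "yaw": 0}, {"grip": 42, "travel": [0, 0, 0], "yaw": 0}, {"grip": 42, "travel": [0, 0, -40], "yaw": -0.1}, {"grip": 42, "travel": [10, -25, -70], "yaw": -0.25}, {"grip": 42, "travel": [20, -50, -70], "yaw": -0.4}, {"grip": 42, "travel": [30, -75, -70], "yaw": -0.55}, {"grip": 42, "travel": [40, -100, -70], "yaw": -0.7}, {"grip": 42, "travel": [50, -125, -70], "yaw": -0.85}, {"grip": 42, "travel": [51, -132, -65], "yaw": -1.0}, {"grip": 42, "travel": [51, -132, -45], "yaw": -1.15}, {"grip": 42, "travel": [51, -132, -35], "yaw": -1.3}, {"grip": 42, "travel": [51, -132, -25], "yaw": -1.45}]'

```text
clock: 13.65
ee_pos: [0.4576, -0.1083, 0.0996]
tcp_rot: [-0.043, 0.999, -0.0, 0.001]
ft_force: [0.3, -0.4, -0.6]
finger_gap: 0.042
grasp_force: 0.0
```

Call:
move_arm --deltas '[{"grip": 42, "travel": [0, 0, 30], "yaw": -0.121}, {"grip": 42, "travel": [0, 0, 65], "yaw": -0.121}, {"grip": 42, "travel": [0, 0, 75], "yaw": -0.121}, {"grip": 42, "travel": [0, 0, 75], "yaw": -0.121}]'

```text
clock: 14.05
ee_pos: [0.4565, -0.1082, 0.0241]
tcp_rot: [-0.1, 0.995, 0.0, -0.001]
ft_force: [-0.5, -0.6, 0.7]
finger_gap: 0.0421
grasp_force: 0.0
```

Run:
```python
from chk import *
f=wrist(); print(proj(f,e),s['finger_gap'])
O=np.array([.5883,-.0834,0]);z=np.array([0,0,1.]);X=np.array([*ex,0]);Y=np.array([*ey,0])
for a in(0,.1,.2,.3):
    print(a,[proj(f,O-X*(.061+r*np.cos(a))+z*(.027+r*np.sin(a))+x*Y).round() for r,x in((.083,-.01),(.083,.01),(.055,-.057),(.055,.057))])
cv2.imwrite('pics/w7.png',f['img'][...,::-1])
```

```text
[ 0.45652422 -0.10815946  0.024141  ] [-0.46433868 -0.59116885  0.68059779] [-9.97219784e-02  9.95014996e-01  3.38520718e-04 -7.55306303e-04]
stage xy -0.1340715385987229 0.0016457486842073564
heading 1.7705718095024956 q6 [-2.32736704e-01  2.69661116e-01 -4.44389250e-01  8.58394846e-01
  1.46678948e-04 -4.32512899e-01]
[279.29249302 249.29828652] 0.04212430002526718
0 [array([260., 236.]), array([293., 236.]), array([187., 277.]), array([366., 277.])]
0.1 [array([259., 243.]), array([294., 243.]), array([185., 282.]), array([369., 282.])]
0.2 [array([258., 251.]), array([294., 251.]), array([182., 288.]), array([371., 288.])]
0.3 [array([258., 261.]), array([295., 261.]), array([179., 295.]), array([373., 295.])]
```

View pics/w7.png

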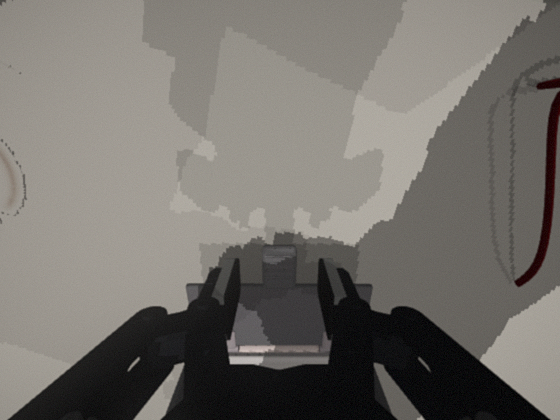

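The front tab (280,255) is centred between the fingers, at an angle of about 0.14. That was my tenth picture, so from here I rely on numbers only. Closing now.

Call:
move_arm --deltas '[{"grip": 42, "travel": [0, 0, 7], "yaw": 0}, {"grip": 42, "travel": [0, 0, 14], "yaw": 0}, {"grip": 42, "travel": [0, 0, 14], "yaw": 0}, {"grip": 14, "travel": [0, 0, 14], "yaw": 0}, {"grip": 14, "travel": [0, 0, 14], "yaw": 0}, {"grip": 14, "travel": [0, 0, 14], "yaw": 0}, {"grip": 14, "travel": [0, 0, 14], "yaw": 0}]'

```text
clock: 14.8
ee_pos: [0.4571, -0.1081, 0.0107]
tcp_rot: [-0.1, 0.995, 0.0, 0.0]
ft_force: [-0.6, 5.2, 0.6]
finger_gap: 0.019
grasp_force: 26.7
```

Call:
move_arm --deltas '[{"grip": 14, "travel": [-2, 0, -8], "yaw": 0}, {"grip": 14, "travel": [-4, 0, -15], "yaw": 0}, {"grip": 14, "travel": [-7, 0, -22], "yaw": 0}, {"grip": 14, "travel": [-10, 0, -28], "yaw": 0}, {"grip": 14, "travel": [-14, 0, -34], "yaw": 0}, {"grip": 14, "travel": [-19, 0, -40], "yaw": 0}, {"grip": 14, "travel": [-24, 0, -45], "yaw": 0}, {"grip": 14, "travel": [-30, 0, -49], "yaw": 0}, {"grip": 14, "travel": [-36, 0, -53], "yaw": 0}, {"grip": 14, "travel": [-42, 0, -56], "yaw": 0}, {"grip": 14, "travel": [-49, 0, -59], "yaw": 0}]'

```text
clock: 15.9
ee_pos: [0.505, -0.0985, 0.07]
tcp_rot: [-0.1, 0.995, 0.0, -0.0]
ft_force: [-2.2, 4.5, -2.1]
finger_gap: 0.0183
grasp_force: 24.4
```

Call:
move_arm --deltas '[{"grip": 14, "travel": [-7, 0, -2], "yaw": 0}, {"grip": 14, "travel": [-14, 0, -3], "yaw": 0}, {"grip": 14, "travel": [-23, 0, -4], "yaw": 0}, {"grip": 14, "travel": [-29, 0, -4], "yaw": 0}, {"grip": 14, "travel": [-36, 0, -3], "yaw": 0}, {"grip": 14, "travel": [-36, 0, -3], "yaw": 0}]'

```text
clock: 16.5
ee_pos: [0.5412, -0.0917, 0.073]
tcp_rot: [-0.1, 0.995, -0.0, 0.0]
ft_force: [-0.2, -0.0, 0.8]
finger_gap: 0.0142
grasp_force: 0.0
```

Call:
move_arm --deltas '[{"grip": 42, "travel": [0, 0, 0], "yaw": 0}, {"grip": 42, "travel": [0, 0, -10], "yaw": 0}, {"grip": 42, "travel": [0, 0, -55], "yaw": 0}, {"grip": 42, "travel": [10, 40, -100], "yaw": 0}, {"grip": 42, "travel": [20, 80, -140], "yaw": 0}, {"grip": 42, "travel": [30, 120, -160], "yaw": 0}, {"grip": 42, "travel": [40, 160, -160], "yaw": 0}]'

```text
clock: 17.2
ee_pos: [0.4712, 0.055, 0.2359]
tcp_rot: [-0.099, 0.995, -0.0, 0.003]
ft_force: [0.7, 1.3, -0.7]
finger_gap: 0.0417
grasp_force: 0.0
```

```bash
cat > ang.py <<'E'
from h import *
yaw=.198;X=np.array([np.cos(yaw),np.sin(yaw),0]);Y=np.array([-X[1],X[0],0]);Z=np.array([0,0,1.]);O=np.array([.5883,-.0834,0])
def mask(f,out,along,a):
    m=np.zeros((420,560),np.uint8); H=O+.061*out+.027*Z; d=np.cos(a)*out+np.sin(a)*Z; n=-np.sin(a)*out+np.cos(a)*Z
    for w,r0,r1,t in((.057,0,.055,.002),(.01,.053,.083,.003)):
        P=np.array([proj(f,H+s*w*along+r*d+k*t*n) for s in(-1,1) for r in(r0,r1) for k in(-1,1)])
        cv2.fillConvexPoly(m,cv2.convexHull(P.astype(np.float32)).round().astype(np.int32),1)
    return m>0
def fit(f,tag):
    for n,out,al in(('panel_left',Y,X),('panel_right',-Y,X),('panel_front',-X,Y)):
        for r in silhouettes(f,n)[:2]:
            p=r['pixels']; sc=[((mask(f,out,al,a)&p).sum()/(mask(f,out,al,a)|p).sum(),a) for a in np.arange(0,1.75,.05)]
            print(tag,n,round(r['conf'],2),np.round(r['centre']),int(p.sum()),[(round(float(i),2),round(float(a),2)) for i,a in sorted(sc)[::-1][:3]])
E
python3 - <<'E'
from ang import *
fit(grab_frame('scene'),'scene'); fit(grab_frame('side'),'side'); print(state()['ee_pos'],state()['clock'])
E
```

```text
scene panel_left 0.67 [246. 333.] 695 [(0.05, 1.65), (0.05, 1.6), (0.05, 1.7)]
scene panel_left 0.62 [218. 317.] 190 [(0.5, 1.6), (0.49, 1.55), (0.44, 1.5)]
scene panel_right 0.72 [231. 360.] 148 [(0.46, 1.55), (0.43, 1.6), (0.38, 1.65)]
scene panel_right 0.65 [217. 319.] 240 [(0.0, 1.7), (0.0, 1.65), (0.0, 1.6)]
scene panel_front 0.76 [245. 330.] 643 [(0.84, 1.55), (0.82, 1.5), (0.8, 1.6)]
side panel_left 0.68 [233. 310.] 3662 [(0.17, 1.6), (0.17, 1.55), (0.16, 1.5)]
side panel_left 0.65 [248. 188.] 139 [(0.0, 1.7), (0.0, 1.65), (0.0, 1.6)]
side panel_right 0.56 [246. 326.] 504 [(0.77, 1.55), (0.76, 1.5), (0.73, 1.6)]
side panel_right 0.55 [169. 219.] 254 [(0.0, 1.7), (0.0, 1.65), (0.0, 1.6)]
side panel_front 0.73 [242. 292.] 658 [(0.86, 1.5), (0.86, 1.55), (0.83, 1.45)]
side panel_front 0.55 [244. 328.] 542 [(0.01, 1.7), (0.0, 1.65), (0.0, 1.6)]
[0.47094135 0.05335807 0.23193643] 17.6
```

All three panels fit at about 1.55 rad. Now to the stand.

Call:
move_arm --deltas '[{"grip": 60, "travel": [-10, 30, -30], "yaw": -0.14}, {"grip": 60, "travel": [-20, 70, -68], "yaw": -0.28}, {"grip": 60, "travel": [-30, 110, -68], "yaw": -0.42}, {"grip": 60, "travel": [-45, 150, -68], "yaw": -0.56}, {"grip": 60, "travel": [-59, 178, -68], "yaw": -0.7}, {"grip": 60, "travel": [-59, 178, -68], "yaw": -0.84}, {"grip": 60, "travel": [-59, 178, -68], "yaw": -0.98}, {"grip": 60, "travel": [-59, 178, -68], "yaw": -1.13}, {"grip": 60, "travel": [-59, 178, -68], "yaw": -1.13}]'

```text
clock: 18.5
ee_pos: [0.4937, 0.2397, 0.2996]
tcp_rot: [-0.618, 0.786, 0.0, -0.0]
ft_force: [0.1, -0.6, 1.0]
finger_gap: 0.0602
grasp_force: 0.0
```

Run:
```python
from chk import *
import pickle
fs=[wrist(),grab_frame('scene'),grab_frame('side')]; pickle.dump(fs,open('st.pkl','wb')); sl={}
for n,f in zip(('w','sc','si'),fs):
    for th in('surface_probe','needle_probe','probe_stand'):
        r=[x for x in silhouettes(f,th)[:3]]; sl[n,th]=r
        for x in r:
            p=x['pixels'];v,u=np.nonzero(p); mr=cv2.minAreaRect(np.argwhere(p)[:,::-1].astype(np.float32))
            print(n,th,round(x['conf'],2),np.round(x['centre']),int(p.sum()),'u',u.min(),u.max(),'v',v.min(),v.max(),np.round(mr[0]),np.round(mr[1]),round(mr[2]))
pickle.dump(sl,open('sl.pkl','wb'))
f=fs[0]
for z in(.182,.1): print('pred probe in w at',z,proj(f,(.494,.241,z)),proj(fs[1],(.494,.241,z)),proj(fs[2],(.494,.241,z)))
```

```text
[0.49371746 0.2397129  0.29962146] [ 0.07070708 -0.64370263  0.98848148] [-6.17698984e-01  7.86414476e-01  6.55298672e-05 -4.82659985e-04]
stage xy -0.029175426674527733 0.33540511973381804
heading 2.9024230171585685 q6 [ 4.52049515e-01  3.31736248e-01  3.59332791e-01  1.59936402e+00
 -7.67059229e-05 -8.79577375e-01]
w surface_probe 0.91 [209. 178.] 1231 u 155 208 v 183 232 [185. 207.] [25. 65.] 52
w surface_probe 0.82 [192. 283.] 965 u 271 296 v 170 211 [284. 190.] [41. 25.] 90
w surface_probe 0.72 [134. 127.] 1593 u 96 172 v 120 147 [134. 133.] [27. 76.] 88
w needle_probe 0.76 [252. 285.] 608 u 272 292 v 233 270 [282. 252.] [37. 20.] 90
w probe_stand 0.66 [  2. 130.] 86 u 119 141 v 0 5 [130.   2.] [ 5. 22.] 90
w probe_stand 0.61 [194. 273.] 4863 u 255 309 v 138 271 [282. 204.] [133.  54.] 90
sc surface_probe 0.93 [163. 284.] 350 u 279 291 v 145 188 [285. 166.] [43. 12.] 90
sc surface_probe 0.77 [171. 221.] 323 u 211 226 v 157 185 [218. 171.] [29. 12.] 81
sc surface_probe 0.73 [155. 251.] 449 u 245 258 v 135 182 [252. 158.] [47. 13.] 84
sc needle_probe 0.47 [160. 202.] 166 u 198 208
[... 288 characters left out ...]
ce_probe 0.63 [167. 253.] 355 u 247 258 v 151 200 [252. 176.] [49. 11.] 90
si surface_probe 0.63 [244. 294.] 668 u 276 309 v 227 262 [294. 242.] [44. 24.] 31
si surface_probe 0.5 [166. 215.] 234 u 211 220 v 156 183 [216. 170.] [27.  9.] 90
si needle_probe 0.66 [219. 293.] 363 u 278 305 v 209 232 [294. 221.] [21. 28.] 35
si needle_probe 0.51 [158. 209.] 87 u 207 211 v 151 171 [209. 161.] [20.  4.] 90
si probe_stand 0.65 [199. 211.] 1161 u 198 233 v 166 219 [213. 192.] [54. 31.] 79
pred probe in w at 0.182 [279.55541125 200.7715656 ] [217.51616646 158.91533363] [216.23929085 155.93437054]
pred probe in w at 0.1 [279.32585035 182.87888618] [221.34115231 181.24557137] [217.68010483 181.11879368]
```

The slab probe is 3 mm in +x and 3.5 mm in +y (tool axes) from the hover point, and the needle is well clear. Descending to grip it.

Call:
move_arm --deltas '[{"grip": 60, "travel": [3, 3.5, 45], "yaw": 0}, {"grip": 60, "travel": [3, 3.5, 90], "yaw": 0}, {"grip": 60, "travel": [3, 3.5, 130], "yaw": 0}, {"grip": 60, "travel": [3, 3.5, 160], "yaw": 0}, {"grip": 60, "travel": [3, 3.5, 178], "yaw": 0}, {"grip": 60, "travel": [3, 3.5, 184], "yaw": 0}, {"grip": 60, "travel": [3, 3.5, 184], "yaw": 0}]'

```text
clock: 19.8
ee_pos: [0.4888, 0.2383, 0.1159]
tcp_rot: [-0.617, 0.787, 0.0, -0.0]
ft_force: [0.1, 1.3, 0.7]
finger_gap: 0.0601
grasp_force: 0.0
```

Call:
move_arm --deltas '[{"grip": 30, "travel": [0, 0, 0], "yaw": 0}, {"grip": 20, "travel": [0, 0, 0], "yaw": 0}, {"grip": 16, "travel": [0, 0, 0], "yaw": 0}, {"grip": 16, "travel": [0, 0, 0], "yaw": 0}, {"grip": 16, "travel": [0, 0, 0], "yaw": 0}, {"grip": 16, "travel": [0, 0, 0], "yaw": 0}]' --squeeze 60

```text
clock: 20.4
ee_pos: [0.4897, 0.2388, 0.1171]
tcp_rot: [-0.617, 0.787, -0.0, 0.001]
ft_force: [-0.3, 1.3, 6.9]
finger_gap: 0.0237
grasp_force: 60.8
```

Call:
move_arm --deltas '[{"grip": 16, "travel": [0, 0, -10], "yaw": 0}, {"grip": 16, "travel": [0, 0, -25], "yaw": 0}, {"grip": 16, "travel": [0, 0, -40], "yaw": 0}, {"grip": 16, "travel": [0, 0, -55], "yaw": 0}, {"grip": 16, "travel": [0, 0, -75], "yaw": 0}, {"grip": 16, "travel": [0, 0, -95], "yaw": 0}, {"grip": 16, "travel": [0, 0, -115], "yaw": 0}, {"grip": 16, "travel": [0, 0, -130], "yaw": 0}, {"grip": 16, "travel": [0, 0, -130], "yaw": 0}, {"grip": 16, "travel": [0, 0, -130], "yaw": 0}]'

```text
clock: 21.4
ee_pos: [0.4891, 0.2384, 0.2461]
tcp_rot: [-0.617, 0.787, -0.0, 0.0]
ft_force: [0.5, 0.2, -0.8]
finger_gap: 0.0233
grasp_force: 60.0
```

Run:
```python
from chk import *
print(s['finger_gap'],s['grasp_force'],s['clock'])
h=Ro.from_quat(q).as_matrix(); print('to stage, tool mm',(h.T@(np.array([.5883,-.0834,e[2]])-e))*1000, h[:,0],h[:,1])
a=grab_frame('scene');b=grab_frame('side')
for f in(a,b):
    for x in silhouettes(f,'surface_probe')[:4]:
        v,u=np.nonzero(x['pixels']); print(round(x['conf'],2),np.round(x['centre']),u.min(),u.max(),v.min(),v.max(),'foot px',u[v>=v.max()-2].mean())
    foot=e-[0,0,.1005]; print('pred foot',proj(f,foot))
```

```text
[0.4891332  0.23843346 0.24605336] [ 0.51243084  0.22484912 -0.82102889] [-6.17137906e-01  7.86855003e-01 -3.96554655e-05  9.27844892e-05]
stage xy -0.03392180107556182 0.3350524425805676
heading 2.9009965402888613 q6 [ 4.53590512e-01  3.05057424e-01  1.86857251e-01  1.45239807e+00
 -3.85858685e-05 -8.76609714e-01]
0.023296229181009674 60.012195110321045 21.4
to stage, tool mm [ 2.88933776e+02 -1.72997402e+02  2.56122931e-03] [-2.38281594e-01 -9.71196104e-01 -9.70700972e-05] [-9.71196089e-01  2.38281608e-01 -1.76927854e-04]
0.96 [154. 251.] 245 258 136 179 foot px 253.8
0.87 [138. 217.] 208 220 116 170 foot px 218.5
0.76 [164. 285.] 279 291 145 188 foot px 285.5
pred foot [218.68968193 170.61699121]
0.92 [131. 216.] 209 219 113 164 foot px 215.5
0.86 [167. 254.] 247 258 152 197 foot px 253.0
0.58 [176. 279.] 272 283 161 210 foot px 276.5
pred foot [215.81763005 168.03019292]
```

Call:
move_arm --deltas '[{"grip": 16, "travel": [25, -15, 0], "yaw": 0}, {"grip": 16, "travel": [55, -35, 0], "yaw": 0}, {"grip": 16, "travel": [85, -60, 0], "yaw": 0}, {"grip": 16, "travel": [115, -85, 0], "yaw": 0}, {"grip": 16, "travel": [145, -110, 0], "yaw": 0}, {"grip": 16, "travel": [175, -135, 0], "yaw": 0}, {"grip": 16, "travel": [200, -155, 0], "yaw": 0}, {"grip": 16, "travel": [219, -173, 0], "yaw": 0}, {"grip": 16, "travel": [219, -173, 0], "yaw": 0}, {"grip": 16, "travel": [219, -173, 0], "yaw": 0}]'

```text
clock: 22.6
ee_pos: [0.6048, -0.0158, 0.2454]
tcp_rot: [-0.617, 0.787, 0.0, -0.0]
ft_force: [-0.2, 1.1, -0.6]
finger_gap: 0.0237
grasp_force: 59.8
```

Run:
```python
from ang import *
import pickle
s=state();print(s['ee_pos'],s['ft_force'],s['clock']); f=wrist(); pickle.dump(f,open('w8.pkl','wb'))
# rectify plate into top-down map 0.25 mm/px, 140 mm square, stage axes
def rect(f,S=4,W=70):
    c=[(-1,-1),(1,-1),(1,1),(-1,1)]
    src=np.float32([proj(f,O+.03*Z+W/1000*(x*X+y*Y)) for x,y in c]); dst=np.float32([((x+1)*W*S,(y+1)*W*S) for x,y in c])
    return cv2.warpPerspective(cv2.cvtColor(f['img'],cv2.COLOR_RGB2GRAY),cv2.getPerspectiveTransform(src,dst),(2*W*S,2*W*S))
def ring(g,cx,cy,r,S=4,W=70,win=7):
    g=cv2.GaussianBlur(g,(0,0),2).astype(float)-cv2.GaussianBlur(g,(0,0),14).astype(float); best=[]
    t=np.linspace(0,2*np.pi,90,endpoint=False)
    for dx in np.arange(-win,win+.1,.5):
        for dy in np.arange(-win,win+.1,.5):
            for rr in (r-.7,r,r+.7):
                u=((cx+dx+W+rr*np.cos(t))*S).astype(int);v=((cy+dy+W+rr*np.sin(t))*S).astype(int)
                best.append((g[v,u].mean(),cx+dx,cy+dy,rr))
    return tuple(np.round(min(best),1))
for n,ff in(('w8',f),('w1',pickle.load(open('w1.pkl','rb'))),('sc',grab_frame('scene')),('si',grab_frame('side'))):
    g=rect(ff); print(n,ring(g,0,0,10.7),[ring(g,x,y,5.7) for x,y in((-37,37),(37,37),(-37,-37),(37,-37))])
fit(f,'w')
```

```text
[ 0.60475874 -0.01583257  0.24542258] [-0.2015193   1.06117577 -0.57867881] 22.6
w8 (np.float64(-32.9), np.float64(-0.5), np.float64(1.0), np.float64(11.4)) [(np.float64(-28.6), np.float64(-37.5), np.float64(38.0), np.float64(5.7)), (np.float64(-26.5), np.float64(36.5), np.float64(38.0), np.float64(5.7)), (np.float64(-33.1), np.float64(-38.0), np.float64(-36.0), np.float64(5.7)), (np.float64(-30.7), np.float64(36.5), np.float64(-36.0), np.float64(5.7))]
w1 (np.float64(-25.5), np.float64(-0.5), np.float64(1.0), np.float64(10.7)) [(np.float64(-22.4), np.float64(-37.5), np.float64(38.0), np.float64(5.7)), (np.float64(-24.3), np.float64(36.5), np.float64(38.0), np.float64(5.7)), (np.float64(-20.6), np.float64(-37.5), np.float64(-36.5), np.float64(5.7)), (np.float64(-21.3), np.float64(36.5), np.float64(-36.5), np.float64(5.7))]
sc (np.float64(-11.0), np.float64(-1.0), np.float64(3.0), np.float64(11.4)) [(np.float64(-5.0), np.float64(-33.5), np.float64(38.0), np.float64(5.0)), (np.float64(-10.5), np.float64(37.0), np.float64(39.0), np.float64(6.4)), (np.float64(-8.8), np.float64(-32.0), np.float64(-38.5), np.float64(5.0)), (np.float64(-8.4), np.float64(36.5), np.float64(-34.0), np.float64(5.7))]
si (np.float64(-3.4), np.float64(-1.0), np.float64(2.0), np.float64(10.7)) [(np.float64(-1.5), np.float64(-44.0), np.float64(40.0), np.float64(5.0)), (np.float64(-3.7), np.float64(37.5), np.float64(38.5), np.float64(6.4)), (np.float64(-6.0), np.float64(-40.5), np.float64(-30.0), np.float64(5.0)), (np.float64(-1.6), np.float64(41.5), np.float64(-44.0), np.float64(5.0))]
w panel_left 0.62 [175. 303.] 1185 [(0.8, 1.55), (0.76, 1.6), (0.68, 1.5)]
w panel_right 0.85 [ 68. 257.] 1175 [(0.89, 1.6), (0.71, 1.55), (0.65, 1.65)]
w panel_front 0.76 [ 96. 329.] 1378 [(0.84, 1.55), (0.72, 1.6), (0.7, 1.5)]
```

Panels confirmed upright (about 1.57). The ring centre is within 1.5 mm of my estimate, so I'll move over it and descend to just above the plate.

Call:
move_arm --deltas '[{"grip": 16, "travel": [35, 1, 0], "yaw": 0}, {"grip": 16, "travel": [68.5, 1, 0], "yaw": 0}, {"grip": 16, "travel": [68.5, 1, 0], "yaw": 0}, {"grip": 16, "travel": [68.5, 1, 25], "yaw": 0}, {"grip": 16, "travel": [68.5, 1, 50], "yaw": 0}, {"grip": 16, "travel": [68.5, 1, 75], "yaw": 0}, {"grip": 16, "travel": [68.5, 1, 90], "yaw": 0}, {"grip": 16, "travel": [68.5, 1, 100], "yaw": 0}, {"grip": 16, "travel": [68.5, 1, 105], "yaw": 0}, {"grip": 16, "travel": [68.5, 1, 105], "yaw": 0}, {"grip": 16, "travel": [68.5, 1, 105], "yaw": 0}]'

```text
clock: 24.0
ee_pos: [0.5881, -0.0817, 0.1419]
tcp_rot: [-0.617, 0.787, -0.0, 0.0]
ft_force: [0.6, 0.9, -1.5]
finger_gap: 0.0232
grasp_force: 59.8
```

Run:
```python
from ang import *
s=state();e=s['ee_pos'];print(e,s['ft_force'],s['clock'],s['finger_gap'])
tgt=np.array([.5873,-.0821,.03])
for n in('scene','side','wrist'):
    f=wrist() if n=='wrist' else grab_frame(n)
    print(n,'ring px',proj(f,tgt),'foot pred',proj(f,e-[0,0,.1005]),'collar pred',proj(f,e-[0,0,.0155]))
    for x in silhouettes(f,'surface_probe')[:4]:
        v,u=np.nonzero(x['pixels']); print('  ',round(x['conf'],2),np.round(x['centre']),u.min(),u.max(),v.min(),v.max(),'foot',u[v>=v.max()-2].mean(),[(int(r),round(u[v==r].mean(),1),int((v==r).sum())) for r in range(v.max()-24,v.max()+1,4)] )
```

```text
[ 0.58807239 -0.0817037   0.14194077] [ 0.59615571  0.88612811 -1.49103005] 24.0 0.02323962964263137
scene ring px [340.32094408 234.13165973] foot pred [340.69353778 231.18280136] collar pred [343.33064289 209.95292569]
   0.69 [164. 284.] 278 291 144 190 foot 285.7142857142857 [(166, np.float64(285.0), 13), (170, np.float64(286.0), 9), (174, np.float64(285.5), 4), (178, np.float64(285.5), 4), (182, np.float64(285.5), 4), (186, np.float64(285.5), 4), (190, np.float64(285.5), 2)]
   0.59 [152. 252.] 245 256 135 180 foot 254.16666666666666 [(156, np.float64(251.0), 11), (160, np.float64(251.5), 10), (164, np.float64(252.5), 4), (168, np.float64(253.5), 4), (172, np.float64(253.5), 4), (176, np.float64(253.5), 4), (180, np.float64(254.0), 1)]
   0.56 [187. 362.] 356 370 181 195 foot 366.25 [(171, np.float64(nan), 0), (175, np.float64(nan), 0), (179, np.float64(nan), 0), (183, np.float64(362.0), 9), (187, np.float64(362.5), 14), (191, np.float64(364.0), 13), (195, np.float64(367.0), 1)]
   0.53 [207. 345.] 337 353 186 233 foot 341.0 [(209, np.float64(344.0), 13), (213, np.float64(343.5)
[... 796 characters left out ...]
. 309.] 305 317 183 235 foot 308.0 [(211, np.float64(310.5), 10), (215, np.float64(309.5), 6), (219, np.float64(309.0), 5), (223, np.float64(309.0), 5), (227, np.float64(309.0), 3), (231, np.float64(308.0), 3), (235, np.float64(308.0), 1)]
wrist ring px [280.33313743 200.63746933] foot pred [279.69540316 204.55564907] collar pred [279.99570115 240.99302966]
   0.89 [288. 280.] 251 306 200 346 foot 277.1 [(322, np.float64(278.5), 54), (326, np.float64(278.5), 54), (330, np.float64(279.0), 53), (334, np.float64(279.0), 53), (338, np.float64(278.5), 50), (342, np.float64(278.0), 45), (346, np.float64(280.5), 2)]<stdin>:8: RuntimeWarning: Mean of empty slice.
  ret = ret.dtype.type(ret / rcount)
```

Call:
move_arm --deltas '[{"grip": 16, "travel": [0, 0.5, 3], "yaw": 0}, {"grip": 16, "travel": [0, 0.5, 6], "yaw": 0}, {"grip": 16, "travel": [0, 0.5, 9], "yaw": 0}, {"grip": 16, "travel": [0, 0.5, 10], "yaw": 0}, {"grip": 16, "travel": [0, 0.5, 10], "yaw": 0}, {"grip": 16, "travel": [0, 0.5, 10], "yaw": 0}]'

```text
clock: 24.9
ee_pos: [0.5871, -0.0816, 0.1312]
tcp_rot: [-0.617, 0.787, 0.0, 0.0]
ft_force: [-0.6, -0.2, 0.1]
finger_gap: 0.0232
grasp_force: 60.0
```

Call:
move_arm --deltas '[{"grip": 16, "travel": [0, 0, 1], "yaw": 0}, {"grip": 16, "travel": [0, 0, 2], "yaw": 0}, {"grip": 16, "travel": [0, 0, 3], "yaw": 0}, {"grip": 16, "travel": [0, 0, 3], "yaw": 0}, {"grip": 16, "travel": [0, 0, 3], "yaw": 0}]'

```text
clock: 25.4
ee_pos: [0.5872, -0.0816, 0.1282]
tcp_rot: [-0.617, 0.787, -0.0, 0.0]
ft_force: [-0.8, -1.5, 2.5]
finger_gap: 0.0234
grasp_force: 60.3
```

Call:
move_arm --deltas '[{"grip": 16, "travel": [0, 0, 1], "yaw": 0}, {"grip": 16, "travel": [0, 0, 2], "yaw": 0}, {"grip": 16, "travel": [0, 0, 2], "yaw": 0}, {"grip": 16, "travel": [0, 0, 2], "yaw": 0}]'

```text
clock: 25.8
ee_pos: [0.5872, -0.0817, 0.1262]
tcp_rot: [-0.617, 0.787, -0.0, 0.0]
ft_force: [-1.4, 0.3, 4.3]
finger_gap: 0.0237
grasp_force: 60.6
```

Call:
move_arm --deltas '[{"grip": 16, "travel": [0, 0, 0], "yaw": 0}, {"grip": 16, "travel": [0, 0, 0], "yaw": 0}, {"grip": 16, "travel": [0, 0, 0], "yaw": 0}, {"grip": 16, "travel": [0, 0, 0], "yaw": 0}]'

```text
clock: 26.2
ee_pos: [0.5872, -0.0817, 0.1262]
tcp_rot: [-0.617, 0.787, -0.0, 0.0]
ft_force: [-0.7, 0.2, 3.7]
finger_gap: 0.0233
grasp_force: 60.6
```

Run:
```python
from ang import *
F=[]
for n in('scene','side','wrist','scene','side','wrist'):
    f=wrist() if n=='wrist' else grab_frame(n); s=state(); F.append(s['ft_force'][2])
    if len(F)<4:
        e=s['ee_pos'];print(n,e,'ring',proj(f,(.5873,-.0821,.03)).round(1))
        for x in silhouettes(f,'surface_probe')[:4]:
            v,u=np.nonzero(x['pixels'])
            if abs(u.mean()-proj(f,(.5873,-.0821,.08))[0])<15: print('  ',round(x['conf'],2),'foot u',u[v>=v.max()-2].mean(),'v',v.min(),v.max())
        fit(f,n)
print(np.round(F,1),np.mean(F),s['clock'])
```

```text
scene [ 0.58717373 -0.08164737  0.12616547] ring [340.3 234.1]
   0.68 foot u 340.1666666666667 v 191 233
scene panel_left 0.67 [217. 317.] 263 [(0.65, 1.55), (0.61, 1.5), (0.6, 1.6)]
scene panel_left 0.39 [188. 363.] 78 [(0.0, 1.7), (0.0, 1.65), (0.0, 1.6)]
scene panel_right 0.6 [214. 320.] 247 [(0.0, 1.7), (0.0, 1.65), (0.0, 1.6)]
scene panel_right 0.5 [230. 363.] 239 [(0.67, 1.6), (0.62, 1.65), (0.58, 1.55)]
scene panel_front 0.81 [245. 333.] 619 [(0.81, 1.55), (0.79, 1.5), (0.76, 1.6)]
side [ 0.58714122 -0.08164369  0.12614231] ring [307.1 243.2]
   0.61 foot u 307.27272727272725 v 188 243
side panel_left 0.81 [222. 292.] 328 [(0.5, 1.6), (0.5, 1.55), (0.49, 1.65)]
side panel_left 0.72 [242. 291.] 712 [(0.16, 0.0), (0.16, 1.65), (0.16, 1.7)]
side panel_right 0.78 [244. 327.] 561 [(0.84, 1.55), (0.81, 1.6), (0.8, 1.65)]
side panel_right 0.59 [167. 236.] 451 [(0.0, 1.7), (0.0, 1.65), (0.0, 1.6)]
wrist [ 0.58715934 -0.08164028  0.12617279] ring [279.4 205.3]
   0.97 foot u 276.7721518987342 v 201 346
wrist panel_left 0.78 [256. 345.] 1566 [(0.31, 1.6), (0.3, 1.55), (0.29, 1.65)]
wrist panel_right 0.8 [150. 244.] 1340 [(0.67, 1.6), (0.55, 1.55), (0.49, 1.65)]
wrist panel_front 0.71 [186. 348.] 1983 [(0.81, 1.55), (0.67, 1.6), (0.62, 1.5)]
wrist panel_front 0.59 [150. 245.] 1585 [(0.01, 1.7), (0.01, 1.65), (0.0, 1.6)]
[3.2 3.6 2.7 4.3 3.6 3.4] 3.484473619363269 27.1
```

The foot is on the ring centre with about 4 N on the tip. All panels are upright and the arm is still.

```bash
python3 -c "
from station import *
print(finish_job())"
```

```text
the job is handed in; nothing more can be done
None
```

The job is handed in, with no verdict shown: by my measurements all three panels stand upright, and the surface probe is held still on the centre ring with its tip about half way in (about 4 N).

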